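Lock the clutch-spring compressor with its T-key

ROBOT

A 6-joint arm with a two-finger parallel gripper is mounted at the origin on the work surface. World frame = base frame: x ahead of the robot, y to its left, z up, the work surface at z = 0. Lengths are in m, angles in degrees, forces in N, time in s.
With the tool pointing down it reaches from about 0.275 to 0.85 m from the base axis. Payload 5.2 kg.
Tool frame: the origin (TCP) lies between the finger pads; the fingertips stand robot.tips_ahead ahead of it and the grasp point (between the pads) lies 11 mm behind it (robot.tips_ahead is the distance from the TCP to the fingertips, in m); z points along the fingers, y is the line along which they close (so a half turn about z gives the same grasp; the last joint's range is limited). The gripper opens to 85 mm and grips with 20 to 120 N. Pads are 22 mm wide; open, the fingers measure 114 mm over their backs; the gripper's body (76 mm by 85 mm) begins 54 mm behind the grasp point. The pads swing forward as they close: fully open they stand 13 mm farther back than shut.
Start: joints at [57.823, 14.817, 87.949, -0, 77.235, -11.62], TCP at [0.193, 0.515, 0.239] pointing down, gripper open.
Joint ranges: [-179.93, 179.93], [-52.35, 119.4], [10.71, 147.94], [-69.91, 249.91], [12.55, 155.21], [-178.61, 178.61]. Speed limits (degrees/s): [147.25, 147.25, 180, 180, 180, 180].

INTERFACE

Orientations are given as a 3x3 rotation matrix whose columns are the frame's x, y, z axes.
In Python, from workcell import robot gives the robot as it stands. Calls block until the motion is done:
- robot.goto(position, orientation): joint-space move of the TCP to a pose.
- robot.move_linear(position, rotation=None, speed=0.15): straight line of the TCP; rotation=None keeps the orientation; speed is the mean speed in m/s.
- robot.set_joints(angles): joint-space move.
- robot.move_gripper(opening): opening from 0.0 (shut) to 1.0 (fully open); the grip force is fixed at half the most; returns when the fingers have stopped.
- robot.dwell(seconds).
- robot.inverse_kinematics(position, orientation): joint angles nearest the present ones, or None.
- robot.read_camera(name): name is "scene" or "top" or "wrist"; returns (picture, depth): 480x640x3 uint8, blue, green, red; 480x640 float32, m along the optical axis (not along the pixel's ray), 0 where there is no reading.
- robot.camera_model(name): a dict with "vfov" (degrees; the focal length in pixels is half the picture's height over the tangent of half this angle, whatever the lens; pixels are square), "cx", "cy" (the principal point, pixels), "extrinsics" (4x4, takes a point from camera to world coordinates). Camera axes: x right, y down, z forward; pixel columns grow to the right and rows downward; lengths in m; the calibration is good to about 2 mm. A picture is of the moment at which its call begins: read the wrist's pose just before it. camera_model takes no time and is no camera call; for the wrist camera it gives the pose at the moment of the call.
A pose or a line that the arm cannot do raises robot.MotionError and nothing moves.
- robot.sign_off(): hands the job in; it is judged then, once.
Readings, each from a call of its own:
- robot.get_time(): time.
- robot.get_qpos(): joint angles.
- robot.get_qvel(): joint speeds.
- robot.get_tau(): joint torques, N m.
- robot.get_eef_pos(): TCP position.
- robot.get_eef_rot(): TCP orientation.
- robot.get_ft_force(): force on the tool from outside, world axes, zero at the start.
- robot.get_ft_torque(): the same for the moment, N m.
- robot.get_width(): opening from 0.0 (shut) to 1.0 (fully open).
- robot.get_gripper_force(): force on a finger pad.
Only numpy, scipy, OpenCV 4.12 (cv2) and the standard library are available. Lean on these libraries where they do the work, as an engineer would, in place of code of your own. Each camera call takes 0.05 s, during which the arm holds its last target. There are 200 camera calls.

TASK

Take the red-handled T-key out of its grey stand and pass its T-head through the slot in the sloping blue deck of the spring compressor. Push the orange spring plunger under the slot fully down to its stop with the T-head still in line with the slot, only then give the key a quarter turn either way so that its head lies crosswise, and let go so that the spring holds it locked under the deck. Leave the other parts on the bench where they are.

Things in the scene. Friction and masses are not known exactly. Their poses are not given: they have to be found in the camera images.
- key_grip (a point): centre of the T-key's flat-sided red handle, where it is grasped: 50 (key x) x 26 (key y) x 45 mm high. The point is 22.5 mm below the handle's top, 22.5 mm above the flange's upper face and 85.5 mm above the key's lower end. z points up along the key from head to handle, x along the long side of handle and T-head (they are parallel). A half turn of the key changes nothing.
- key_head (a point): centre of the steel T-head at the key's lower end: 56 (key x) x 14 (key y) x 12 mm high. It lies 6 mm above the key's lower end and 79.5 mm below key_grip along the key's axis; axes as key_grip.
- key_stand: fixed grey stand that holds the key upright at first: block 90 x 76 mm, 65 mm high, with a slot 72 x 24 mm (along its x) in which T-head and stem hang while the flange rests on its top. Base plate 110 x 100 mm. Origin on the bench under its centre; x along the slot. Lift the key straight up at least 60 mm to clear it.
- compressor: fixed spring compressor: steel base 150 x 150 mm, four grey posts carrying the sloping blue deck (130 up the slope x 140 x 10 mm thick, 25 degrees from level). Origin on the bench under its centre, z up; the deck's low side is at -x, its upper face turned up and towards -x, roughly towards the robot.
- slot (a point): centre of the slot, on the deck's upper face, 120 mm above the bench. z: the deck's outward normal, 25 degrees from vertical; y: along the slot, level; x: up the slope. The slot goes through the deck, 62 mm along y, 20 mm along x: the T-head passes only lengthwise along y. It can turn once key_head is more than 16 mm below this point along z.
- plunger (a joint): travel in m of the orange spring plunger (disc 72 mm across, its top 11 mm below the deck's upper face at rest), along -z of slot: 0 at rest, 0.018 at its stop. Spring 5 N at rest, 14 N at the stop. At the stop key_head is 23 mm below the slot point; locked, the T-head is pushed up against the deck's underside, key_head about 16 mm below the slot point, plunger about 0.011.
- gear_small: bystander: small dark steel gear lying flat, 56 across, 22 high (mm); origin at its underside; must stay where it is
- gear_large: bystander: large bright steel gear lying flat, 90 across, 27 high (mm); origin at its underside; must stay where it is
- piston: bystander: aluminium piston standing on its skirt, 66 across, 45 high (mm); origin at its underside; must stay where it is
- mallet: bystander: hammer, 300 long, lying on the bench (mm); origin at its underside; must stay where it is
- wrench: bystander: steel open-end wrench, 180 long, lying on the bench (mm); origin at its underside; must stay where it is
- lube_can: bystander: spray-lube can with an orange band, 60 across, 170 high (mm); origin at its underside; must stay where it is
- bearing: bystander: ball bearing lying flat, 62 across, 16 high (mm); origin at its underside; must stay where it is
- key: the loose T-key, 108 mm long, 0.13 to 0.21 kg: from the top a red handle, a round dark flange 56 mm across and 6 mm thick, a round stem 16 mm across and 45 mm long, the steel T-head. Origin at the centre of its lower end, 85.5 mm below key_grip; axes as key_grip. Starts upright in its stand.
Not all that is in view belongs to the job. Of the things like the key, leave any that is purple; of the rest the larger one is meant.

How it is judged:
By the outcome, as a careful person would: the job done as asked, in the order asked, and still so for the second after the job is handed in, with the robot touching nothing.
It also fails if it takes over 51 s, if anything falls off the work surface, if the arm or the gripper's body presses on something with over 40 N, if the wrist force passes 120 N, or if a joint passes its speed limit or range.

## Working session

There is one attempt and no reset: what is moved stays moved. The work goes in short steps, each a Python script; the robot and the scene stay as the last script left them, time stands still between calls to the robot, and variables do not carry over. Pictures are saved under pics/ and viewed, at most 10 in all, crops included, and the job is handed in when it is done.

```bash
ls; mkdir -p pics; cat > h.py <<'E'
import numpy as np, cv2
from workcell import robot
def cam(n):
    m=robot.camera_model(n); p,d=robot.read_camera(n)
    return p,d,m
def pts(d,m):
    f=240/np.tan(np.radians(m['vfov'])/2); v,u=np.mgrid[:480,:640]
    P=np.stack([(u-m['cx'])/f*d,(v-m['cy'])/f*d,d,np.ones_like(d)],-1)
    return (P@np.array(m['extrinsics']).T)[...,:3]
E
python3 - <<'E'
from h import *
print(robot.tips_ahead, robot.get_time())
for n in ['scene','top']:
    p,d,m=cam(n); cv2.imwrite(f'pics/{n}0.png',p); np.savez(f'{n}0.npz',p=p,d=d,P=pts(d,m)); print(n,m,(d==0).mean())
E
```

```text
pics
0.008 0.0
scene {'vfov': 54.53877516622556, 'cx': 323.6984639187328, 'cy': 235.7789857504562, 'extrinsics': array([[ 0.66299146,  0.52866218, -0.5300553 ,  1.09865683],
       [ 0.7484258 , -0.45164995,  0.48566568, -0.4549134 ],
       [ 0.01735362, -0.71869926, -0.69510448,  0.81155579],
       [ 0.        ,  0.        ,  0.        ,  1.        ]])} 0.00412109375
top {'vfov': 44.26343403733158, 'cx': 311.92165931120746, 'cy': 240.37347612393484, 'extrinsics': array([[-0.02285521, -0.99882787,  0.04266768,  0.51497193],
       [-0.9996587 ,  0.02337277,  0.01167066,  0.01224189],
       [-0.01265425, -0.04238638, -0.99902115,  1.30729912],
       [ 0.        ,  0.        ,  0.        ,  1.        ]])} 0.0041796875
```

View pics/scene0.png

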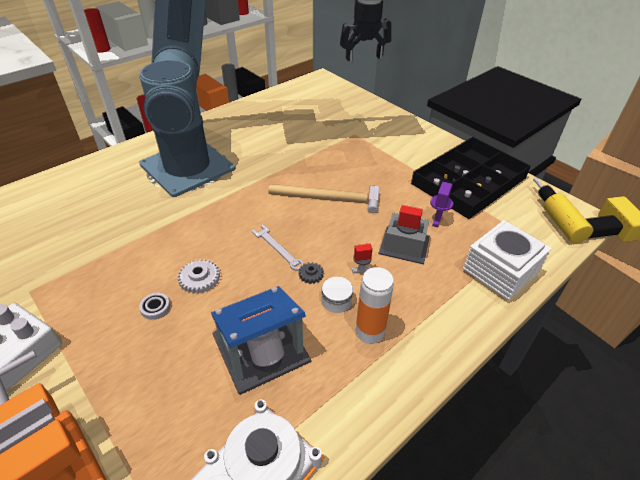

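View pics/top0.png

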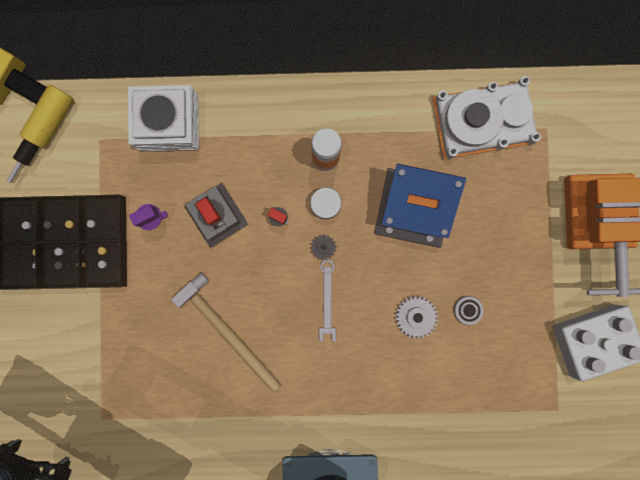

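The top view gives three candidates for the key: red handle in the grey stand at (208,210), a smaller red key at (277,216), and a purple one at (148,217). I choose the one at (208,210), since it is red, larger and in the grey stand. The compressor's slot is at (423,202).

```bash
cat >> h.py <<'E'
def masks(p):
    h=cv2.cvtColor(p,cv2.COLOR_BGR2HSV); H,S,V=h[...,0].astype(int),h[...,1],h[...,2]
    return dict(red=((H<6)|(H>174))&(S>150)&(V>70), blue=(H>100)&(H<125)&(S>120)&(V>40), orange=(H>=6)&(H<20)&(S>150)&(V>120))
def ang(P): # centre and long-axis angle of points in metres (xy)
    (c,s,a)=cv2.minAreaRect((P*1000).astype(np.float32)); 
    if s[0]<s[1]: a+=90; s=s[::-1]
    return np.array(c)/1000,np.array(s),(a+90)%180-90
def deck(p,P,win):
    b=masks(p)['blue']; w=np.zeros_like(b); w[win]=1; b&=w; Q=P[b]; 
    Q=Q[(Q[:,2]>.06)&(Q[:,2]<.18)]
    for _ in range(4):
        c=np.median(Q,0) if _==0 else Q.mean(0); n=np.linalg.svd(Q-c,full_matrices=False)[2][2]; n*=np.sign(n[2])
        Q=Q[abs((Q-c)@n)<.003] if _ else Q[abs((Q-c)@n)<.008]
    return c,n,Q,b
def cast(uv,m,c,n):
    f=240/np.tan(np.radians(m['vfov'])/2);E=np.array(m['extrinsics']);uv=np.atleast_2d(uv)
    r=np.c_[(uv[:,0]-m['cx'])/f,(uv[:,1]-m['cy'])/f,np.ones(len(uv))]@E[:3,:3].T;o=E[:3,3]
    return o+r*(((c-o)@n)/(r@n))[:,None]
E
python3 - <<'E'
from h import *
z=np.load('top0.npz');p,P=z['p'],z['P'];m=robot.camera_model('top')
w=np.zeros((480,640),bool);w[170:250,180:250]=1
Q=P[masks(p)['red']&w];zt=np.percentile(Q[:,2],90);Q=Q[Q[:,2]>zt-.012];print('key',zt,len(Q),ang(Q[:,:2]))
c,n,Q,b=deck(p,P,np.s_[150:260,360:480])
print('deck n',n,'tilt',np.degrees(np.arccos(n[2])),'az',np.degrees(np.arctan2(n[1],n[0])),'c',c)
x=-np.r_[n[:2],0];x-=n*(x@n);x/=np.linalg.norm(x);y=np.cross(n,x)
L=np.c_[(Q-c)@x,(Q-c)@y];cc,s,a=ang(L);print('rect',c+x*cc[0]+y*cc[1],s,a)
o=masks(p)['orange']&(np.indices((480,640))[0]<225)&(np.indices((480,640))[0]>180)&(np.indices((480,640))[1]>395)&(np.indices((480,640))[1]<450)
v,u=np.nonzero(o);S=cast(np.c_[u,v],m,c-n*.011,n);L=np.c_[(S-c)@x,(S-c)@y];cc,s,a=ang(L);print('slot(orange, disc plane)',c+x*cc[0]+y*cc[1],s,a)
z2=np.load('scene0.npz');m2=robot.camera_model('scene')
for r,win in (('scene',np.s_[280:350,200:310]),):
    c2,n2,_,_=deck(z2['p'],z2['P'],win);print('scene n',n2,c2,(c2-c)@n)
print(np.linalg.inv(np.array([robot.get_eef_rot()]).reshape(3,3))@(np.array(robot.camera_model('wrist')['extrinsics'])[:3,3]-robot.get_eef_pos()))
print(robot.get_eef_rot(),robot.camera_model('wrist'))
for k,q in dict(can=(327,150),piston=(326,203),mallet=(190,290),stand=(225,190)).items(): print(k,P[q[1],q[0]])
E
```

```text
key 0.11917841533352092 308 (array([0.63168103, 0.23955112]), array([49.59251404, 25.65213776]), 31.137678146362305)
deck n [-0.41173742  0.09727199  0.90609628] tilt 25.028660011095965 az 166.70772474256114 c [ 0.64005644 -0.19833259  0.12177861]
rect [ 0.63834141 -0.19824212  0.12098957] [137.96963501 130.27651978] -89.90193775296211
slot(orange, disc plane) [ 0.63646429 -0.19906675  0.12022512] [58.9818306  16.87953949] -89.93976388499141
scene n [-0.40716763  0.09594442  0.90830017] [ 0.64738099 -0.20288789  0.12513284] -0.0004196357795925982
[ 0.06801949  0.00020487 -0.13507708]
[[-9.36321167e-01  3.51143718e-01 -8.73173957e-04]
 [ 3.51144655e-01  9.36320162e-01 -1.40903781e-03]
 [ 3.22795606e-04 -1.62592230e-03 -9.99998626e-01]] {'vfov': 62.254775656717925, 'cx': 323.50816159028295, 'cy': 243.608537591987, 'extrinsics': array([[ 0.35205566,  0.90207222,  0.24964478,  0.12937091],
       [ 0.93597468, -0.33848361, -0.09685169,  0.53885666],
       [-0.00286656,  0.26775838, -0.96348183,  0.37365235],
       [ 0.        ,  0.        ,  0.        ,  1.        ]])}
can [ 0.73747399 -0.00766603  0.17471188]
piston [ 0.64833528 -0.00504347  0.04601929]
mallet [0.46815997 0.29378149 0.02861944]
stand [0.68670798 0.21749604 0.0077512 ]
```

```bash
cat >> h.py <<'E'
def Rt(x,z):
    z=np.array(z,float);z/=np.linalg.norm(z);x=np.array(x,float);x-=z*(x@z);x/=np.linalg.norm(x);return np.c_[x,np.cross(z,x),z]
E
python3 - <<'E'
from h import *
a=np.radians(31.1);kx=np.array([np.cos(a),np.sin(a),0]);D=[0,0,-1]
n=np.array([-.4095,.097,.907]);n/=np.linalg.norm(n);y=np.cross([0,0,1],n);y/=np.linalg.norm(y); print(y)
K=np.array([.632,.24,.0935]);S=np.array([.637,-.1985,.120])
for s in (1,-1):
    print('pick',s,[np.round(robot.inverse_kinematics(K+[0,0,h],Rt(s*kx,D)),0) for h in (.13,-.011)])
    for dn in (0,90,-90):
        t=np.radians(dn);x=np.cos(t)*y+np.sin(t)*np.cross(n,y)
        for d in (-.023,.1): 
            r=robot.inverse_kinematics(S+n*(d+.0795-.011),Rt(s*x,-n));print(s,dn,d,None if r is None else np.round(r,0))
E
```

```text
[-0.23049599 -0.97307328  0.        ]
pick 1 [array([11., 28., 70., -0., 82., 70.]), array([11., 35., 80., -0., 65., 70.])]
1 0 -0.023 [-31.  16. 103.  12.  38. 154.]
1 0 0.1 [-33.   4. 100.  11.  52. 155.]
1 90 -0.023 [-31.  16. 103.  12.  38.  64.]
1 90 0.1 [-33.   4. 100.  11.  52.  65.]
1 -90 -0.023 [ -31.   16.  103.   12.   38. -116.]
1 -90 0.1 [ -33.    4.  100.   11.   52. -115.]
pick -1 [array([  11.,   28.,   70.,   -0.,   82., -110.]), array([  11.,   35.,   80.,   -0.,   65., -110.])]
-1 0 -0.023 [-31.  16. 103.  12.  38. -26.]
-1 0 0.1 [-33.   4. 100.  11.  52. -25.]
-1 90 -0.023 [ -31.   16.  103.   12.   38. -116.]
-1 90 0.1 [ -33.    4.  100.   11.   52. -115.]
-1 -90 -0.023 [-31.  16. 103.  12.  38.  64.]
-1 -90 0.1 [-33.   4. 100.  11.  52.  65.]
```

```bash
python3 - <<'E'
from h import *
a=np.radians(31.1);kx=np.array([np.cos(a),np.sin(a),0])
R=Rt(-kx,[0,0,-1]);K=np.array([.632,.24,.0935])
robot.goto(K+[0,0,.12]+0*kx,R)
robot.dwell(.2)
p,d,m=cam('wrist');P=pts(d,m);cv2.imwrite('pics/w1.png',p)
r=masks(p)['red']&(d>0);Q=P[r];print(len(Q),np.percentile(Q[:,2],[5,50,90,99]))
zt=np.percentile(Q[:,2],95);M=(r&(P[...,2]>zt-.005)&(P[...,2]<zt+.01)&(abs(P[...,0]-K[0])<.06)&(abs(P[...,1]-K[1])<.06));Q=P[M]
print(zt,len(Q),ang(Q[:,:2]))
v,u=np.nonzero(M);print(ang(cast(np.c_[u,v],m,np.r_[0,0,.116],np.r_[0,0,1.])[:,:2]),u.mean(),v.mean())
print(robot.get_time(),robot.get_eef_pos(),robot.get_width())
E
```

```text
6083 [0.06215143 0.11475541 0.11688195 0.11766644]
0.1171715920778875 3255 (array([0.63286212, 0.23905046]), array([49.92827988, 25.72427559]), 30.688289642333984)
(array([0.63237201, 0.2387821 ]), array([49.625103  , 25.44179916]), 30.696334838867188) 319.8509984639017 246.62918586789556
2.225 [0.63161558 0.24075306 0.21372062] 1.0033491357793056
```

View pics/w1.png

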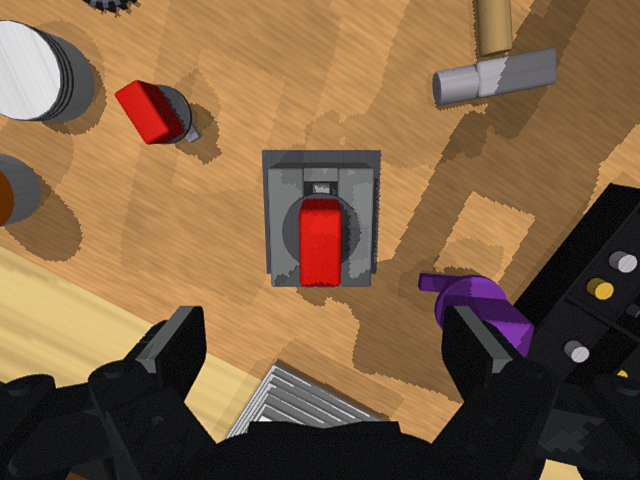

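The crop confirms the choice: the large red handle in the grey stand is at (320,240). The smaller red key is at (150,110) and the purple one at (480,310). Grasping now.

```bash
cat > g.py <<'E'
from h import *
n=np.array([-.4095,.097,.907]);n/=np.linalg.norm(n);y=np.cross([0,0,1],n);y/=np.linalg.norm(y);xs=np.cross(y,n)
S=np.array([.637,-.1985,.120]);RS=Rt(-y,-n)
E
python3 - <<'E'
from g import *
a=np.radians(30.7);kx=np.array([np.cos(a),np.sin(a),0])
R=Rt(-kx,[0,0,-1]);K=np.array([.6326,.2389,.0835])
robot.goto(K+[0,0,.08],R)
robot.move_linear(K,R,speed=.1)
print(robot.get_eef_pos(),robot.get_ft_force())
robot.move_gripper(0.0)
print(robot.get_width(),robot.get_gripper_force(),robot.get_eef_pos())
robot.move_linear(K+[0,0,.21],R,speed=.15)
print(robot.get_width(),robot.get_ft_force(),robot.get_time())
robot.goto(S+n*(.07+.0685)+y*.05,RS)
robot.dwell(.3)
p,d,m=cam('wrist');cv2.imwrite('pics/w2.png',p);np.savez('w2.npz',p=p,d=d,P=pts(d,m),E=m['extrinsics'],T=robot.get_eef_pos(),R=robot.get_eef_rot())
print(robot.get_eef_pos()-(S+n*(.07+.0685)+y*.05),robot.get_time())
E
```

```text
[0.63326521 0.23900465 0.08439259] [ 0.58968891 -0.42908423  0.59249193]
0.2976341084694441 59.37747359275818 [0.63287862 0.23896242 0.0839009 ]
0.29777338186023866 [-0.01711114  0.55606698 -1.30474752] 5.6167
[2.71701156e-04 3.57414786e-04 2.63863575e-05] 7.7167
```

View pics/w2.png

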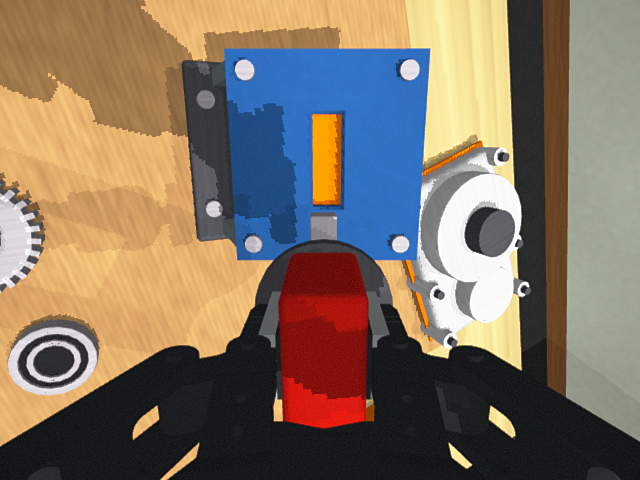

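The T-head's end is visible at (323,225), roughly in line with the slot at (327,160). Next I measure both in this view.

```bash
python3 - <<'E'
from g import *
z=np.load('w2.npz');p,d,P=z['p'],z['d'],z['P'];m=robot.camera_model('wrist');m['extrinsics']=z['E'];T,R=z['T'],z['R']
c,nn,Q,b=deck(p,P,np.s_[45:240,225:430])
print('n',nn,np.degrees(np.arccos(nn[2])),'az diff',np.degrees(np.arctan2(nn[1],nn[0])-np.arctan2(n[1],n[0])),'plane off at S',(S-c)@nn)
w=np.zeros(b.shape,bool);w[100:218,300:355]=1
H=w&((P-c)@nn<-.003)&(d>0)
for name,M in (('depth hole',H),('notblue',w&(p[...,2]>p[...,0])&w)):
    v,u=np.nonzero(M);k=v<212;X=cast(np.c_[u,v][k],m,c,nn)-S
    L=np.c_[X@xs,X@y];print(name,k.sum(),ang(L),np.percentile(L,[1,99],axis=0).round(4).tolist())
# deck rectangle
L=np.c_[(Q-S)@xs,(Q-S)@y];print('deck x ext',np.percentile(L,[.2,99.8],axis=0))
# head in hand, tool frame
w=np.zeros(b.shape,bool);w[205:245,290:360]=1
A=(P-T)@R; G=w&((P-c)@nn>.04)&(A[...,2]>.055);v,u=np.nonzero(G);B=A[G];print('head px',len(B),np.percentile(B,[2,50,98],axis=0).round(4))
top=B[B[:,2]<np.percentile(B[:,2],30)];print(u.min(),u.max(),v.min(),v.max(),ang(B[:,:2]))
# handle in hand
M=masks(p)['red']&(np.indices(b.shape)[0]>250)&(np.indices(b.shape)[0]<420);B=A[M];print('handle',np.percentile(B,[1,50,99],axis=0).round(4))
E
```

```text
n [-0.41109852  0.09775455  0.9063344 ] 24.99639122359075 az diff -0.04959696431436101 plane off at S 0.0005387012915804705
depth hole 2692 (array([-0.00357312,  0.00023595]), array([62.34486008, 22.36028862]), 89.5924072265625) [[-0.0119, -0.0303], [0.0075, 0.03]]
notblue 2638 (array([-0.00219455, -0.00048924]), array([59.66344833, 19.74469948]), -89.96649999916553) [[-0.0117, -0.0303], [0.0075, 0.0293]]
deck x ext [[-0.06677262 -0.06934296]
 [ 0.06249423  0.0545422 ]]
head px 735 [[ 0.0155 -0.0069  0.0622]
 [ 0.0224 -0.0002  0.0636]
 [ 0.0275  0.0064  0.0733]]
310 336 212 239 (array([ 0.02123389, -0.0001955 ]), array([13.60141468, 12.89055824]), 89.72724151611328)
handle [[-0.0157 -0.0124 -0.034 ]
 [ 0.0117 -0.0001 -0.0323]
 [ 0.0248  0.0124  0.0062]]
```

```bash
cat >> g.py <<'E'
n=np.array([-.4105,.0975,.9065]);n/=np.linalg.norm(n);y=np.cross([0,0,1],n);y/=np.linalg.norm(y);xs=np.cross(y,n)
S=np.array([.637,-.1985,.120])-.0021*xs-.0001*y-.0004*n;RS=Rt(-y,-n)
def at(h): return S+n*(h+.0685)   # TCP for key_head height h above slot point
def f(f0): return (np.array(robot.get_ft_force())-f0)
def hh(): return (np.array(robot.get_eef_pos())-S)@n-.0685
E
python3 - <<'E'
from g import *
robot.move_linear(at(.03),RS,speed=.1);robot.dwell(.3)
f0=np.array(robot.get_ft_force());np.save('f0.npy',f0);print(f0,hh(),robot.get_time())
for h in (.004,-.003,-.008,-.014,-.019,-.0215):
    robot.move_linear(at(h),RS,speed=.04); robot.dwell(.1); F=f(f0); print(h,round(hh(),4),'Fn',F@n,'Fx',F@xs,'Fy',F@y)
    if F@n>30 or abs(F@xs)>20 or abs(F@y)>20: print('stop');break
print(robot.get_time(),robot.get_width())
E
```

```text
[ 0.62186463  0.35810637 -1.09073742] 0.030348406758384544 8.8083
0.004 0.0042 Fn 1.4081158317104667 Fx 0.5969547910126438 Fy 0.6474109252293998
-0.003 -0.0031 Fn -0.4544614816734727 Fx 0.8710899829658665 Fy 0.6708955086057726
-0.008 -0.0075 Fn 5.205789489784612 Fx 0.32308733073817253 Fy 0.4248886185126016
-0.014 -0.0134 Fn 9.319510478116253 Fx 0.8607972784584357 Fy 0.28150055991606626
-0.019 -0.0182 Fn 10.841081964091765 Fx 1.0766170727033946 Fy -0.08703098595773007
-0.0215 -0.0206 Fn 12.78925194461818 Fx 1.1496899940864358 Fy -0.5296611101426429
11.6333 0.296612760836043
```

Clean insertion with no side load. Next I press to the stop until the force jumps, then turn.

```bash
python3 - <<'E'
from g import *
f0=np.load('f0.npy');h=-.0215
while h>-.031:
    h-=.0006;robot.move_linear(at(h),RS,speed=.02);robot.dwell(.15);F=f(f0);print(round(h,4),round(hh(),4),(F@n).round(1))
    if F@n>30: break
else: raise SystemExit('no stop')
p,d,m=cam('wrist');cv2.imwrite('pics/w3.png',p)
q=np.array(robot.inverse_kinematics(at(h),RS));print(q,robot.get_time())
t=(-1 if q[5]>0 else 1)
for k in (15,40,65,90):
    robot.set_joints(q+[0,0,0,0,0,t*k]);F=f(f0);print(k,robot.get_qpos()[5].round(1),(F@n).round(1),(np.array(robot.get_ft_torque())@n).round(2),round(hh(),4))
robot.dwell(.2);print(robot.get_qpos(),robot.get_time(),robot.get_width())
E
```

```text
-0.0221 -0.0211 12.8
-0.0227 -0.0216 12.6
-0.0233 -0.0222 11.8
-0.0239 -0.0223 17.9
-0.0245 -0.0224 23.9
-0.0251 -0.0224 28.5
-0.0257 -0.0224 35.3
[-31.21876518  16.46299161 102.84875493  12.29138434  37.4335287
 -26.09791781] 14.4833
15 -11.0 31.0 -0.26 -0.0224
40 13.9 29.5 -0.3 -0.0224
65 38.9 28.3 -0.26 -0.0224
90 63.9 27.7 -0.24 -0.0224
[-31.23513073  16.17558761 102.70044853  12.29068252  37.52058154
  63.92668463] 16.5417 0.29306488923605456
```

The force jump shows the stop was reached before the turn. Now I ease up until the deck takes the load, then release.

```bash
python3 - <<'E'
from g import *
f0=np.load('f0.npy')
R0=np.array(robot.get_eef_rot());R=Rt(xs*np.sign(R0[:,0]@xs),-n);print((R.T@R0).round(3).tolist())
for h in (-.0235,-.021,-.019,-.017,-.016,-.0153):
    robot.move_linear(at(h),R,speed=.02);robot.dwell(.1);F=f(f0);print(h,round(hh(),4),(F@n).round(1))
    if F@n<2: break
robot.move_gripper(1.0);robot.dwell(.3)
print(robot.get_width(),f(f0)@n,robot.get_time())
robot.move_linear(np.array(robot.get_eef_pos())+n*.12,R,speed=.12);robot.dwell(.3)
p,d,m=cam('wrist');cv2.imwrite('pics/w4.png',p);np.savez('w4.npz',p=p,d=d,P=pts(d,m),E=m['extrinsics'])
p,d,_=cam('scene');cv2.imwrite('pics/s4.png',cv2.resize(p[250:400,170:370],None,fx=3,fy=3))
print(robot.get_time())
E
```

```text
[[1.0, 0.0, 0.006], [-0.0, 1.0, 0.002], [-0.006, -0.002, 1.0]]
-0.0235 -0.0217 12.4
-0.021 -0.0194 11.4
-0.019 -0.0175 10.8
-0.017 -0.0156 10.3
-0.016 -0.0153 2.4
-0.0153 -0.0153 -3.6
1.003538469807792 0.1304415525774207 19.5917
21.1417
```

View pics/w4.png

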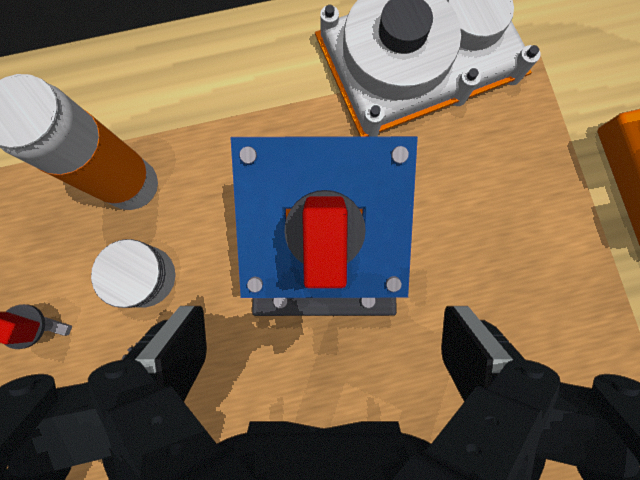

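View pics/s4.png

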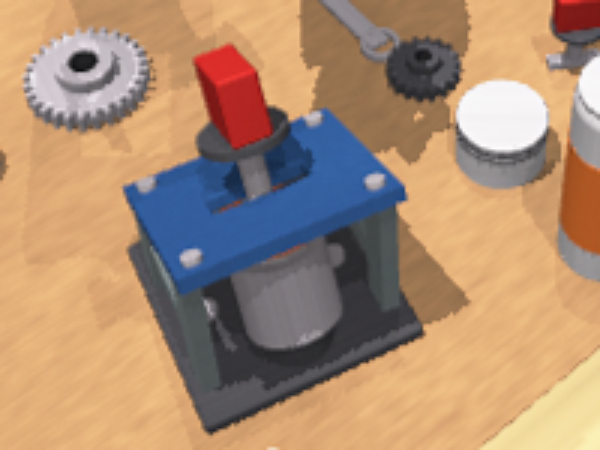

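The handle at (325,240) now lies crosswise to the slot, whose ends show at (288,212) and (362,212). The key stands upright to the deck, locked and free of the gripper, and the bystanders in view look undisturbed.

```bash
python3 -c "
from workcell import robot
print(robot.sign_off(), robot.get_time())"
```

```text
the job is handed in; nothing more can be done
the job is handed in; nothing more can be done
```

The T-key is locked crosswise under the compressor deck: the plunger was pressed to its stop before the quarter turn, the gripper then let go, and I handed the job in at about 21 s of the 51 s allowed.

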